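# Tighten a stone clamp with a click torque wrench

## Robot

A 7-joint arm with a two-finger parallel gripper is mounted at the origin on the work surface. World frame = base frame: x ahead of the robot, y to its left, z up, the work surface at z = 0. Lengths are in m, angles in rad, forces in N, time in s.
With the tool pointing down it reaches from about 0.4 to 0.85 m from the base axis. Payload 4.5 kg.
Tool frame: the origin (TCP) lies at the very end of the fingers, on their centre line; the grasp point (between the pads) lies 19 mm behind it; z points along the fingers, y is the line along which they close (so a half turn about z gives the same grasp; the last joint's range is limited). The gripper opens to 88 mm and grips with 3 to 60 N. Pads are 18 mm wide; open, the fingers measure 123 mm over their backs; the gripper's body (75 mm by 187 mm) begins 45 mm behind the grasp point.
Start: joints at [1.326, 0.689, -0.195, 1.565, 0.157, 0.902, -0.215], TCP at [0.172, -0.601, 0.239] pointing down, gripper open.
Joint ranges: [-3.01, 3.01], [-0.46, 2.08], [-1.47, 1.51], [0.13, 2.56], [-1, 4.14], [0.04, 2.09], [-2.66, 2.66]. Speed limits (rad/s): [2.57, 2.57, 3.14, 3.14, 3.14, 3.14, 3.14].

## Interface

Orientations are given as a unit quaternion [x, y, z, w].
In Python, from plant import r gives the robot as it stands. The module is installed in compiled form; this text tells all that it offers.
- The arm moves only by the tool step_arm, never from a script. Its argument "increments" is a list of rows, each a list of 2 entries, a list of its own where there are three numbers: the shift along the world's x, y, z in cm, then the turn, a rotation vector about the world's x, y, z in degrees. A call has exactly 10 rows; each row shifts and turns the commanded pose from where the row before left it; what a row does not reach is not made up. A row lasts 1/10 s, in which the tool goes at most 50 mm and 8.59 degrees, less where a joint would pass 70% of its speed; a pose out of reach is approached as far as the arm can. A call is refused whole if a number of a shift passes 5 or a number of a turn 8.59, either way. A call with a gripper value outside its range is refused whole. "fingers" is the opening, from 0 (shut) to 1 (fully open), set as the call begins (left out, the last holds). The fingers move at their own pace and stop on an object; "grip_force" is the grip in N (left out, the last holds). Time passes only in rows, so rows that do not move let the fingers close, or fill a call up. It gives the time, the measured TCP pose, the force, the opening and the grip force at its end, in the units of the state.
- r.get_state(): the state, without advancing time (a new reading comes with each control period).
- r.snapshot(name): name is "scene" or "top"; returns (picture, depth): 384x512x3 uint8, red, green, blue; 384x512 float32, m along the optical axis (not along the pixel's ray), 0 where there is no reading.
- r.calibration(name): a dict with "fov_y" (degrees; the focal length in pixels is half the picture's height over the tangent of half this angle, whatever the lens; pixels are square), "cx", "cy" (the principal point, pixels), "k1" (the pictures are not rectified: a ray, as slopes to the right and down, at radius r is drawn at 1 + k1 r^2 times it, then the intrinsics apply), "R" (3x3) and "t" (3): a world point X has camera coordinates R X + t. Camera axes: x right, y down, z forward; pixel columns grow to the right and rows downward; lengths in m; the calibration is good to about 2 mm. A picture is of the moment at which its call begins. calibration takes no time and is no camera call.
- r.finish_job(): hands the job in; it is judged then, once.
The state is a dict: "clock": time; "q": joint angles; "qd": joint speeds; "joint_torque": joint torques, N m; "tool_pos": TCP position; "eef_rot": TCP orientation; "contact_force": force on the tool from outside, world axes, zero at the start; "moment": the same for the moment, N m; "opening": opening from 0.0 (shut) to 1.0 (fully open); "finger_force": force on a finger pad.
Only numpy, scipy, OpenCV 4.12 (cv2) and the standard library are available. Lean on these libraries where they do the work, as an engineer would, in place of code of your own. Each camera call takes 0.05 s, during which the arm holds its last target. There are 200 camera calls.

## Task

The collar nut of the strap clamp that holds the limestone block on the slotted plate is only finger-tight. Take the preset click wrench from its wooden rest, push its socket fully home on the nut, and swing it by its grip clockwise (seen from above) until the handle clicks over, stopping right there and not pulling it on to its end stop; then lift the wrench straight off and lay it back on its rest as it was, without backing the nut off again and without dropping the wrench. Do not knock against the stone, and leave the mallet, the chisel and the brush where they are.

Things in the scene. Friction and masses are not known exactly. Their poses are not given: they have to be found in the camera images.
- wrench: Click wrench, 270 mm long, about 0.6 kg, loose. Origin: centre of the socket's open lower face (mouth); z up, x towards the handle. Socket 43 mm outside; hexagon recess 31.5 mm across flats, 30 mm deep, flats square to x and every 60 deg from it. Steel head disc (42 mm) up to 56 mm above the mouth. Handle's axis along x, 46 mm above the mouth. Centre of mass about 80 mm along x.
- wrench_handle (a joint): How far the handle has folded clockwise (from above) against the head, rad, about a pivot at x = 30 mm. Rigid at 0 up to the set torque, 2 N m on the nut (a pure pull of about 13 N square to the handle at mid grip; a firm grasp adds its own moment); then it breaks away (click): the handle folds on with the pull no longer rising, to the solid stop at 0.3, beyond which the nut is over-tightened. Springs back to 0 when let off. Rigid anticlockwise.
- wrench_grip (a point): Middle of the black and red grip, on the handle's axis, 155 mm from the socket's axis; moves with the handle, x along it, away from the socket. The grip is 80 mm long, 25 mm wide, 27 mm high, with flat sides. From the grip to the head runs a steel tube 19 mm thick.
- wrench_tail (a point): Point on the handle's axis, 215 mm from the socket's axis, in the round steel thimble (24 mm thick, 36 mm long) behind the grip; moves with the handle. A black knob ends the handle 24 mm farther on. This point lies over the rest's notch when the wrench is put away.
- nut_top (a point): Centre of the nut's top, 138 mm above the bench; turns with it. Oiled bright steel hexagon 30 mm across flats, 24 mm high, top 4 mm tapered; flats square to x and every 60 deg from it, so the wrench fits six ways, with about 0.09 rad play each way. Below it a 41 mm round collar, where the mouth lands when fully home (24 mm below this point). A 20 mm stud ends 2 mm above the top.
- nut (a joint): Rad the nut has turned clockwise (tightening); finger-tight, -0.2 to 0.1, at the start. It turns stiffly, from about 6 N of pull at the grip, rising steadily until the wrench clicks, and stays where it is left. The turn needed, about 0.2 to 0.6 rad, cannot be seen: it has to be felt.
- clamp: Clamp set, fixed: aluminium T-slot plate 330 x 250 x 20 mm (x -105 to 225 mm), dark steel step block (x -104 to -42 mm, 88 mm high) and strap (145 x 50 x 16 mm, its top 104 mm above the bench). Origin: on the bench straight below the stud and nut; x along the strap towards the stone, z up.
- stone: Limestone cornice block under the strap's nose, fixed to the plate: in the clamp's frame x 35 to 185 mm, y -100 to 100 mm, z 20 to 80 mm. Origin and axes as clamp. Not to be knocked.
- rest: Wooden wrench rest, fixed: board 290 x 80 x 12 mm with a notched post at its +x end (x 98 to 122 mm; notch floor 46 mm above the bench, 36 mm wide between cheeks that reach to 68 mm). Origin: centre of its underside; x from the socket end to the post, z up. The wrench stands level on it: mouth flat on the board, thimble in the notch.
- rest_spot (a point): Centre of the blue felt disc on the rest's board, 12 mm above the bench: the socket's mouth stands here.
- rest_notch (a point): Middle of the notch's floor, 46 mm above the bench, 215 mm from rest_spot; the thimble lies on it.
- mallet: Carver's dark wooden mallet standing on its head, 100 mm diameter, 218 mm tall. Origin: centre of its underside. Leave alone.
- chisel: Steel chisel lying on the bench, 210 x 24 x 13 mm. Origin: under its middle, x along it. Leave alone.
- brush: Bench brush, 235 x 35 x 46 mm. Origin: under the middle of its bristles, handle towards -x. Leave alone.

How it is judged:
On the way, in this order (a step that is already met when the one before it is completed fails the run):
1. the socket is fully home on the nut (mouth at least 19 mm below the nut's top) (horizontal distance between wrench and nut_top below 0.006 m and z of wrench in the frame of nut_top between -0.03 and -0.019 m), for 0.2 s.
2. with the socket home and the hand at the grip, the wrench clicks: its handle gives by more than 0.06 rad (all of step 1 and value of joint wrench_handle above 0.06 rad and distance between the grasp point and wrench_grip below 0.055 m), for 0.05 s.
At the end, for the whole second after the job is handed in: The nut has been left tight (joint above 0.2 rad, not backed off). The wrench lies at rest and released on its rest, level within 0.08 rad: the socket's mouth on the board within 20 mm of the felt disc's centre, the thimble down in the notch within 20 mm of its middle, the handle sprung back to 0 (value of joint nut above 0.2 rad and horizontal distance between wrench and rest_spot below 0.02 m and z of wrench in the frame of rest_spot below 0.006 m and angle between wrench's own z axis and vertical below 0.08 rad and horizontal distance between wrench_tail and rest_notch below 0.02 m and z of wrench_tail in the frame of rest_notch below 0.018 m and value of joint wrench_handle below 0.03 rad and linear speed of wrench below 0.02 m/s and contact force between the fingers and wrench below 0.1 N); the robot touches nothing.
It fails at once if the handle was pulled on past the click, to its stop (folded more than 0.25 rad): the nut is over-tightened (value of joint wrench_handle above 0.25 rad).
It fails at once if the stone was knocked (more than 4 N) (contact force between anything else and stone above 4 N).
It fails at once if the wrench was dropped (moving faster than 0.5 m/s with no finger on it) (linear speed of wrench above 0.5 m/s and contact force between the fingers and wrench below 0.1 N).
It fails at once if the mallet, the chisel or the brush was moved by more than 20 mm (distance of any of mallet, chisel, brush from where it was at the start of the episode above 0.02 m).
It also fails if it takes over 67 s, if anything falls off the work surface, if the arm or the gripper's body presses on something with over 40 N, if the wrist force passes 120 N, or if a joint passes its speed limit or range.

## Working session

There is one attempt and no reset: what is moved stays moved. The work goes in short steps, Python scripts to look and compute and a tool call to move; the robot and the scene stay as the last step left them, time stands still between calls to the robot, and variables do not carry over. Pictures are saved under pics/ and viewed, at most 12 in all, crops included, and the job is handed in when it is done.

Besides the shell and the picture viewer there is one more tool, called as a command line: name --argument value ..., lists and objects as JSON in quotes. step_arm: Moves the arm, as the interface text tells. Its arguments: {"type":"object","properties":{"increments":{"type":"array","items":{"type":"array"}},"fingers":{"type":"number"},"grip_force":{"type":"number"}},"required":["increments"]}

```bash
mkdir -p pics
cat > h.py <<'E'
import numpy as np, cv2
from plant import r
def snap(n,tag):
    p,d=r.snapshot(n); cv2.imwrite(f'pics/{tag}.png',p[:,:,::-1]); np.save(f'pics/{tag}.npy',d); return p,d
def cam(n):
    c=r.calibration(n); f=192/np.tan(np.radians(c['fov_y'])/2)
    return c,np.array([[f,0,c['cx']],[0,f,c['cy']],[0,0,1.]]),np.array([c['k1'],0,0,0,0.])
def rays(n,uv):
    c,K,D=cam(n); uv=np.asarray(uv,float).reshape(-1,1,2)
    s=cv2.undistortPoints(uv,K,D).reshape(-1,2); R=np.array(c['R']);t=np.array(c['t'])
    return -R.T@t,(np.c_[s,np.ones(len(s))])@R
def onz(n,uv,z):
    o,d=rays(n,uv); return o+d*((z-o[2])/d[:,2])[:,None]
def ond(n,uv,dep):
    o,d=rays(n,uv); return o+d*np.asarray(dep).reshape(-1,1)
def cloud(n,d):
    v,u=np.mgrid[:384,:512]; P=ond(n,np.c_[u.ravel(),v.ravel()],d.ravel()); P[d.ravel()==0]=np.nan
    return P.reshape(384,512,3)
def proj(n,X):
    c,K,D=cam(n); return cv2.projectPoints(np.asarray(X,float).reshape(-1,1,3),cv2.Rodrigues(np.array(c['R']))[0],np.array(c['t'],float),K,D)[0].reshape(-1,2)
E
python3 - <<'E'
from h import *
for n in('scene','top'):
    snap(n,n+'0'); c=r.calibration(n); print(n,c['fov_y'],c['k1'],-np.array(c['R']).T@np.array(c['t']))
a=cv2.imread('pics/scene0.png');b=cv2.imread('pics/top0.png')
s=r.get_state();print(s['tool_pos'],s['eef_rot'],s['opening'],s['clock'])
E
```

```text
scene 56.647737769401594 -0.0028517186888303058 [ 1.18324024 -0.51991112  1.11062946]
top 52.542668524197026 -0.09538796285201091 [0.49781191 0.00687721 1.24847546]
[ 0.1717997  -0.60035093  0.23801749] [ 9.90294127e-01  1.38985220e-01 -1.79697690e-04 -7.85972840e-04] 1.0002578094532644 0.1
```

View pics/top0.png

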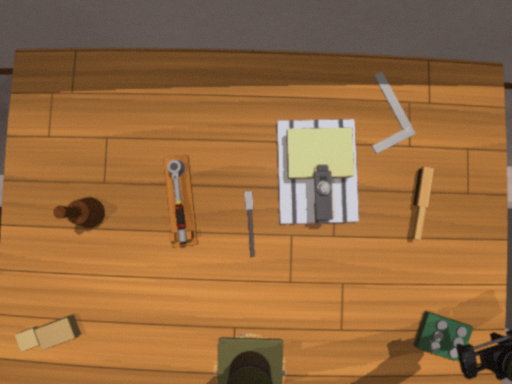

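View pics/scene0.png

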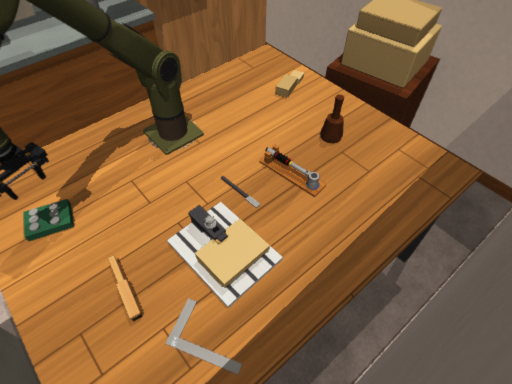

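Run:
```python
from h import *
b=cv2.imread('pics/top0.png');a=cv2.imread('pics/scene0.png')
def cr(im,x,y,w,h,s): return cv2.resize(im[y:y+h,x:x+w],None,fx=s,fy=s,interpolation=cv2.INTER_CUBIC)
A=cr(b,150,150,60,100,6); B=cr(b,275,115,90,112,5)[:560]
B=cv2.copyMakeBorder(B,0,40,0,0,0)[:600]; A=A[:600]
cv2.imwrite('pics/crop_top.png',np.hstack([A,B])[:600,:800])
A=cr(a,255,140,75,60,5);B=cr(a,165,195,95,75,5)
A=cv2.copyMakeBorder(A,0,75,0,0,0)
cv2.imwrite('pics/crop_sc.png',np.hstack([A[:375],B])[:600,:800]); print(A.shape,B.shape)
for n in('top','scene'):
    P=cloud(n,np.load(f'pics/{n}0.npy'))
    if n=='top':
        for (u,v) in[(176,167),(180,205),(182,236),(323,187),(323,210),(300,150),(167,200)]: print(u,v,P[v,u].round(4))
    else:
        for (u,v) in[(314,180),(285,157),(210,222),(240,255)]: print(u,v,P[v,u].round(4))
```

```text
(375, 375, 3) (375, 475, 3)
176 167 [0.6344 0.243  0.0716]
180 205 [0.5189 0.2269 0.0672]
182 236 [0.425  0.2174 0.0673]
323 187 [ 0.5806 -0.194   0.1415]
323 210 [ 0.5154 -0.2014  0.1075]
300 150 [ 0.6952 -0.133   0.0831]
167 200 [ 0.535   0.2828 -0.0023]
314 180 [0.6521 0.2393 0.0587]
285 157 [0.4962 0.2318 0.0687]
210 222 [ 0.5973 -0.2086  0.1391]
240 255 [ 0.7274 -0.1903  0.0766]
```

View pics/crop_top.png

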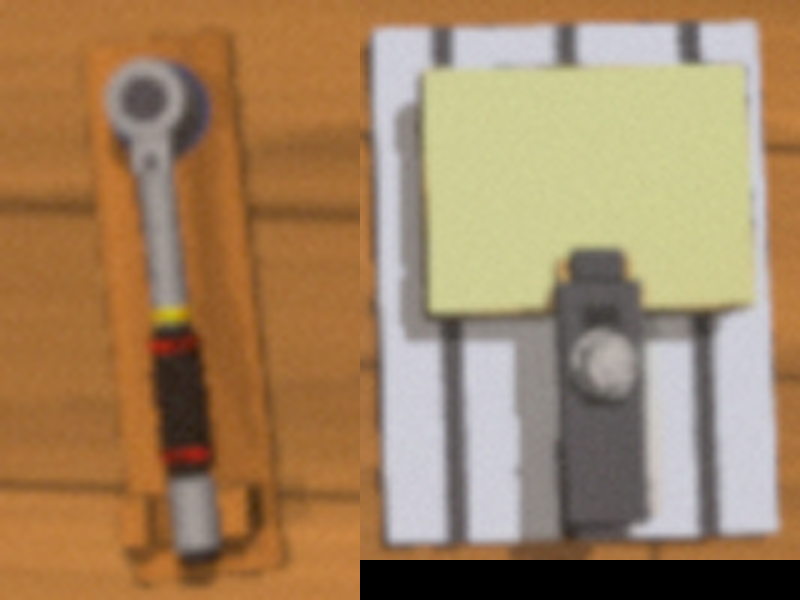

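View pics/crop_sc.png

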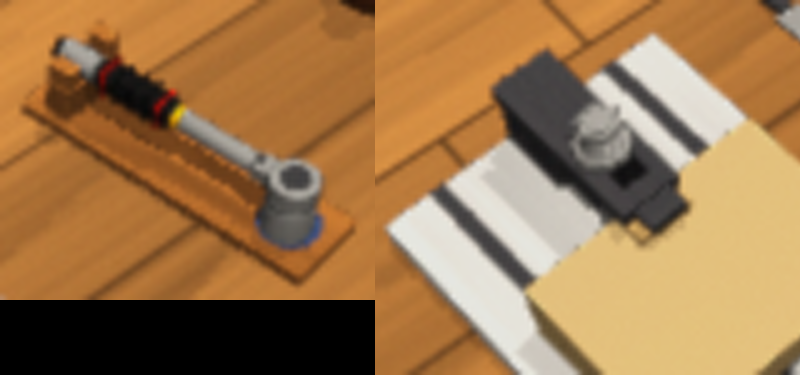

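Run:
```python
from h import *
def tri(ut,us):
    o1,d1=rays('top',ut);o2,d2=rays('scene',us);d1=d1[0]/np.linalg.norm(d1);d2=d2[0]/np.linalg.norm(d2)
    s=np.linalg.lstsq(np.c_[d1,-d2],o2-o1,rcond=None)[0];p=o1+s[0]*d1;q=o2+s[1]*d2
    return ((p+q)/2).round(4),np.linalg.norm(p-q).round(4)
im={n:cv2.imread(f'pics/{n}0.png') for n in('top','scene')}
hsv={n:cv2.cvtColor(cv2.GaussianBlur(im[n],(0,0),.6),cv2.COLOR_BGR2HSV).astype(int) for n in im}
box={'top':(160,155,200,250),'scene':(258,140,328,195)}
def cen(n,f):
    x0,y0,x1,y1=box[n];h,s,v=np.moveaxis(hsv[n][y0:y1,x0:x1],2,0);m=f(h,s,v).astype(np.uint8)
    k,l,st,c=cv2.connectedComponentsWithStats(m);return [(c[i]+[x0,y0],int(st[i,4])) for i in range(1,k) if st[i,4]>=5]
for nm,f in dict(yellow=lambda h,s,v:(abs(h-28)<6)&(s>170)&(v>150),red=lambda h,s,v:((h<5)|(h>174))&(s>150)&(v>60),grey=lambda h,s,v:(s<60)&(v>80),dark=lambda h,s,v:(s<90)&(v<80)).items():
    for n in im: print(nm,n,[(c.round(1).tolist(),a) for c,a in cen(n,f)])
# plate
h,s,v=np.moveaxis(hsv['top'],2,0);m=((s<50)&(v>120)).astype(np.uint8);m[:, :270]=0;m[:,365:]=0;m[:115]=0;m[230:]=0
m=cv2.morphologyEx(m,cv2.MORPH_CLOSE,np.ones((9,9),np.uint8),borderValue=0)
c=max(cv2.findContours(m,0,2)[0],key=cv2.contourArea);hl=cv2.convexHull(c);W=onz('top',hl.reshape(-1,2),.02)[:,:2]
print('plate',cv2.minAreaRect(W.astype(np.float32)))
# stone top
m=((abs(h-30)<8)&(s>60)&(v>150)).astype(np.uint8);m[:,:280]=0;m[:,360:]=0;m[:120]=0;m[185:]=0
c=max(cv2.findContours(m,0,2)[0],key=cv2.contourArea);W=onz('top',cv2.convexHull(c).reshape(-1,2),.08)[:,:2];print('stone',cv2.minAreaRect(W.astype(np.float32)))
# nut
for n,(x0,y0,x1,y1) in dict(top=(312,178,334,198),scene=(200,208,226,232)).items():
    print(n);print(hsv[n][y0:y1,x0:x1,2])
print('guess nut',onz('top',[[325.2,188.6]],.139),onz('scene',[[209.4,220]],.139),'head',onz('top',[[174.2,166.3]],.068),onz('scene',[[314.4,176]],.068))
```

```text
yellow top [([177.4, 202.2], 5)]
yellow scene []
red top [([178.4, 207.1], 7), ([181.5, 225.2], 10)]
red scene [([275.9, 153.9], 7), ([286.9, 160.2], 8)]
grey top [([175.5, 175.3], 294), ([181.9, 235.1], 78)]
grey scene [([271.0, 150.8], 28), ([309.0, 176.8], 204)]
dark top [([181.5, 170.0], 16)]
dark scene [([281.1, 157.5], 39), ([313.7, 175.1], 9), ([308.2, 182.1], 21)]
plate ((0.6414371728897095, -0.1968037486076355), (0.3302421569824219, 0.2511211037635803), 3.0357346534729004)
stone ((0.6911565065383911, -0.19320467114448547), (0.149288147687912, 0.19772343337535858), 3.116330623626709)
top
[[114 104  91  89  93  96  91  81  73  67  67  68  68  70  76  87  94  98
  100 104 105 110]
 [128 117  97  89  92  95  93  84  75  72  75  77  77  77  79  87  92  97
  100 107 112 118]
 [138 124 100  89  91  94  94  89  88  93 101 103 100  94  91  92  95  99
  101 107 116 122]
 [142 127 101  89  92  96  99 104 117 129 135 135 129 121 113 106 101 100
  101 108 118 125]
 [142 127 101  88  92  99 110 127 141 149 152 153 153 152 147 135 118 106
  105 115 129 139]
 [142 127 100  88  92 106 125 14
[... 3455 characters left out ...]
 51  64  78  99 116 124 126 130 135 123  96  74  47  28  31
   47  61  68  77 102 150 197 218]
 [ 29  27  28  36  49  60  75  90  96  96  95  95  81  54  35  24  20  22
   33  52  64  70  78 102 151 193]
 [ 42  30  26  28  35  47  60  69  72  73  72  66  48  29  20  20  20  23
   33  51  64  68  70  77 101 152]
 [ 77  43  33  30  30  36  49  62  68  69  69  64  45  28  20  21  27  35
   49  62  67  67  66  66  72 115]
 [132  82  63  55  45  36  38  50  63  70  71  69  59  41  27  31  45  57
   65  68  68  66  62  58  59 107]]
guess nut [[ 0.57634659 -0.20090595  0.139     ]] [[ 0.5895895  -0.20544805  0.139     ]] head [[0.63684248 0.24937096 0.068     ]] [[0.64366291 0.24856491 0.068     ]]
```

```bash
cat >> h.py <<'E'
def head(n,img,z,guess,rad=.0215):
    """circle-fit of the disc edge in one view: grey mask pixels unprojected on plane z, least squares on the far-side boundary"""
    hs=cv2.cvtColor(cv2.cvtColor(np.ascontiguousarray(img),cv2.COLOR_RGB2BGR),cv2.COLOR_BGR2HSV)
    S=8; u0,v0=(proj(n,[[*guess,z]])[0]-14).astype(int)
    g=cv2.resize(hs[v0:v0+28,u0:u0+28],None,fx=S,fy=S,interpolation=cv2.INTER_CUBIC)
    m=((g[:,:,1]<75)&(g[:,:,2]>95)).astype(np.uint8)
    c=max(cv2.findContours(m,0,cv2.CHAIN_APPROX_NONE)[0],key=cv2.contourArea).reshape(-1,2)
    W=onz(n,(c+.5)/S-.5+[u0,v0],z)[:,:2]; p=np.array(guess,float)
    from scipy.optimize import least_squares
    f=least_squares(lambda q:np.hypot(*(W-q[:2]).T)-q[2],[*p,rad],loss='soft_l1',f_scale=.0008)
    return f.x,m*255
E
python3 - <<'E'
from h import *
im={n:cv2.imread(f'pics/{n}0.png')[:,:,::-1] for n in('top','scene')}
for n in im: 
    x,m=head(n,im[n],.068,(.637,.249)); print(n,x.round(4)); 
x=head('top',im['top'],.068,(.637,.249))[0]
for nm,uv,z in(('yellow',[177.4,202.2],.066),('red1',[178.4,207.1],.071),('red2',[181.5,225.2],.071),('thimble',[181.9,235.1],.069)): print(nm,onz('top',[uv],z)[0].round(4))
for nm,uv,z in(('red2',[275.9,153.9],.071),('red1',[286.9,160.2],.071),('thimble',[271,150.8],.069),('headrec',[313.7,175.1],.068)): print(nm,onz('scene',[uv],z)[0].round(4))
# board orientation
hs=cv2.cvtColor(cv2.GaussianBlur(cv2.imread('pics/top0.png'),(0,0),.6),cv2.COLOR_BGR2HSV);print(hs[200,160:202].tolist())
print('nut proj',proj('scene',[[.5814,-.1996,.14]]),proj('top',[[.5814,-.1996,.14]]))
for n,lim in(('top',0),('scene',0)):
    P=cloud(n,np.load(f'pics/{n}0.npy')); k=(abs(P[...,0]-.58)<.03)&(abs(P[...,1]+.2)<.03)&(P[...,2]>.128)&(P[...,2]<.15); print(n,k.sum(),np.median(P[k],0).round(4),P[k].min(0).round(4),P[k].max(0).round(4))
E
```

```text
top [0.631  0.2452 0.0262]
scene [0.6281 0.2427 0.0296]
yellow [0.5272 0.2354 0.066 ]
red1 [0.5123 0.2309 0.071 ]
red2 [0.4578 0.2194 0.071 ]
thimble [0.4278 0.2174 0.069 ]
red2 [0.461 0.214 0.071]
red1 [0.5156 0.2237 0.071 ]
thimble [0.4335 0.2122 0.069 ]
headrec [0.6387 0.2499 0.068 ]
[[15, 171, 166], [15, 173, 164], [15, 173, 165], [15, 171, 163], [15, 168, 165], [15, 169, 164], [15, 171, 160], [14, 174, 158], [15, 183, 169], [15, 188, 182], [14, 191, 186], [14, 188, 183], [14, 187, 179], [14, 179, 175], [14, 154, 166], [14, 104, 154], [18, 67, 156], [21, 58, 166], [22, 62, 165], [20, 77, 156], [17, 109, 148], [16, 153, 145], [15, 177, 150], [15, 186, 148], [14, 185, 146], [14, 182, 147], [14, 183, 148], [14, 187, 151], [14, 186, 156], [14, 188, 164], [14, 185, 170], [14, 185, 164], [14, 182, 146], [14, 170, 147], [15, 168, 159], [15, 171, 164], [15, 170, 165], [15, 167, 166], [14, 167, 168], [15, 168, 167], [15, 172, 166], [15, 171, 167]]
nut proj [[209.34248284 217.30634336]] [[324.84184715 186.80526537]]
top 100 [ 0.5837 -0.2004  0.1381] [ 0.567  -0.2192  0.1285] [ 0.5988 -0.1862  0.1446]
scene 67 [ 0.5865 -0.2035  0.1362] [ 0.5694 -0.2174  0.1298] [ 0.6001 -0.188   0.1416]
```

step_arm --increments '[[[3,3.5,0],[0,0,-0.7]],[[3,3.5,0],[0,0,-0.7]],[[3,3.5,0],[0,0,-0.7]],[[3,3.5,0],[0,0,-0.7]],[[3,3.5,0],[0,0,-0.7]],[[3,3.5,0],[0,0,-0.7]],[[3,3.5,0],[0,0,-0.7]],[[3,3.5,0],[0,0,-0.7]],[[3,3.5,0],[0,0,-0.7]],[[3,3.5,0],[0,0,-0.7]]]' --fingers 1

```text
clock: 1.1
tool_pos: [0.4728, -0.2492, 0.2385]
eef_rot: [0.997, 0.078, -0.0, -0.0]
contact_force: [1.2, -0.5, 0.1]
opening: 1.003
finger_force: 0.0
```

step_arm --increments '[[[0.4,4.7,0],[0,0,0]],[[0.4,4.7,0],[0,0,0]],[[0.4,4.7,0],[0,0,0]],[[0.4,4.7,0],[0,0,0]],[[0.4,4.7,0],[0,0,0]],[[0.4,4.7,0],[0,0,0]],[[0.4,4.7,0],[0,0,0]],[[0.4,4.7,0],[0,0,0]],[[0.4,4.7,0],[0,0,0]],[[0.1,4.7,0],[0,0,0]]]'

```text
clock: 2.1
tool_pos: [0.509, 0.221, 0.2385]
eef_rot: [0.997, 0.078, -0.0, 0.0]
contact_force: [0.9, -0.5, 0.4]
opening: 1.005
finger_force: 0.0
```

step_arm --increments '[[[0,0.8,-2],[0,0,0]],[[0,0,-3],[0,0,0]],[[0,0,-3],[0,0,0]],[[0,0,-3],[0,0,0]],[[0,0,-3],[0,0,0]],[[0,0,-2],[0,0,0]],[[0,0,-1],[0,0,0]],[[0,0,0],[0,0,0]],[[0,0,0],[0,0,0]],[[0,0,0],[0,0,0]]]'

```text
clock: 3.1
tool_pos: [0.5098, 0.2275, 0.0699]
eef_rot: [0.997, 0.078, 0.001, -0.0]
contact_force: [-0.1, 0.5, -0.1]
opening: 1.0
finger_force: 0.0
```

Run:
```python
from h import *
a,_=snap('top','t1');b,_=snap('scene','s1')
A=cv2.resize(a[145:245,150:225],None,fx=5,fy=5,interpolation=2);B=cv2.resize(b[130:205,250:335],None,fx=5,fy=5,interpolation=2)
B=cv2.copyMakeBorder(B,0,125,0,0,0)
cv2.imwrite('pics/c1.png',np.hstack([A,B])[:,:,::-1]); s=r.get_state();print(s['tool_pos'],s['contact_force'],s['moment'])
```

```text
[0.50972029 0.22742299 0.06980661] [-0.66039808  0.13223884  0.15202943] [ 0.04075916  0.01764216 -0.03411379]
```

View pics/c1.png

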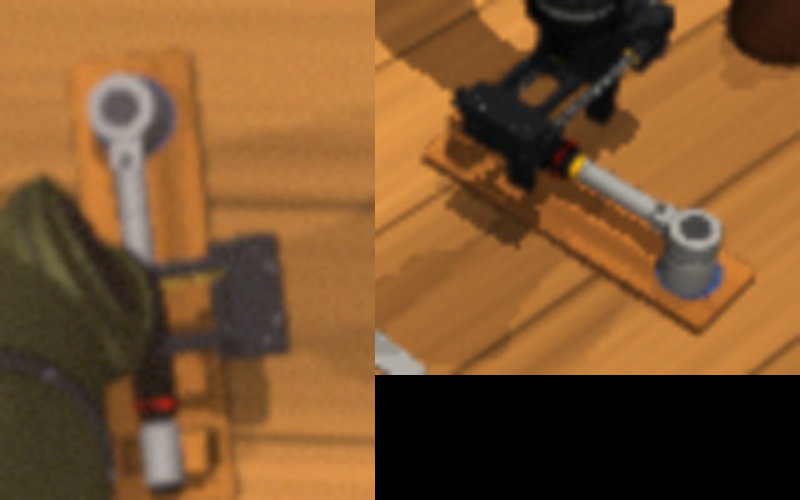

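Head recess is still at about (174,166) in the top view; the fingers straddle the grip just behind the first red ring, as intended.

step_arm --increments '[[[0,0,-1],[0,0,0]],[[0,0,-1],[0,0,0]],[[0,0,-1],[0,0,0]],[[0,0,0],[0,0,0]],[[0,0,0],[0,0,0]],[[0,0,0],[0,0,0]],[[0,0,0],[0,0,0]],[[0,0,0],[0,0,0]],[[0,0,0],[0,0,0]],[[0,0,0],[0,0,0]]]'

```text
clock: 4.2
tool_pos: [0.5091, 0.2271, 0.0389]
eef_rot: [0.997, 0.078, 0.0, -0.0]
contact_force: [-0.2, -0.2, -0.1]
opening: 1.0
finger_force: 0.0
```

step_arm --increments '[[[0,0,0],[0,0,0]],[[0,0,0],[0,0,0]],[[0,0,0],[0,0,0]],[[0,0,0],[0,0,0]],[[0,0,0],[0,0,0]],[[0,0,0],[0,0,0]],[[0,0,0],[0,0,0]],[[0,0,0],[0,0,0]],[[0,0,0],[0,0,0]],[[0,0,0],[0,0,0]]]' --fingers 0 --grip_force 50

```text
clock: 5.2
tool_pos: [0.5092, 0.2286, 0.0387]
eef_rot: [0.997, 0.078, 0.0, -0.001]
contact_force: [0.2, 4.8, -1.1]
opening: 0.277
finger_force: 50.0
```

step_arm --increments '[[[0,0,0.3],[0,0,0]],[[0,0,0.7],[0,0,0]],[[0,0,1],[0,0,0]],[[0,0,2],[0,0,0]],[[0,0,2],[0,0,0]],[[0,0,2],[0,0,0]],[[0,0,3],[0,0,0]],[[0,0,3],[0,0,0]],[[0,0,2],[0,0,0]],[[0,0,1],[0,0,0]]]'

```text
clock: 6.2
tool_pos: [0.5088, 0.2254, 0.2101]
eef_rot: [0.997, 0.078, -0.0, 0.001]
contact_force: [0.7, -0.2, -7.1]
opening: 0.281
finger_force: 49.9
```

Run:
```python
from h import *
a,d=snap('top','t2');b,_=snap('scene','s2')
A=cv2.resize(a[145:245,150:225],None,fx=5,fy=5,interpolation=2);B=cv2.resize(b[105:205,250:335],None,fx=5,fy=5,interpolation=2)
cv2.imwrite('pics/c2.png',np.hstack([A,B])[:,:,::-1]); s=r.get_state();print(s['tool_pos'],s['contact_force'],s['moment'],s['eef_rot'])
P=cloud('top',d)
k=(abs(P[...,0]-.637)<.03)&(abs(P[...,1]-.249)<.03)&(P[...,2]>.13);print(k.sum(),np.median(P[k],0))
```

```text
[0.50895469 0.22599127 0.20937872] [ 0.01521034 -0.18906964 -6.98765859] [ 0.00691045  0.32221465 -0.01755112] [9.96965781e-01 7.78391433e-02 1.55690372e-04 5.23704036e-04]
283 [0.63282233 0.2390327  0.23542049]
```

View pics/c2.png

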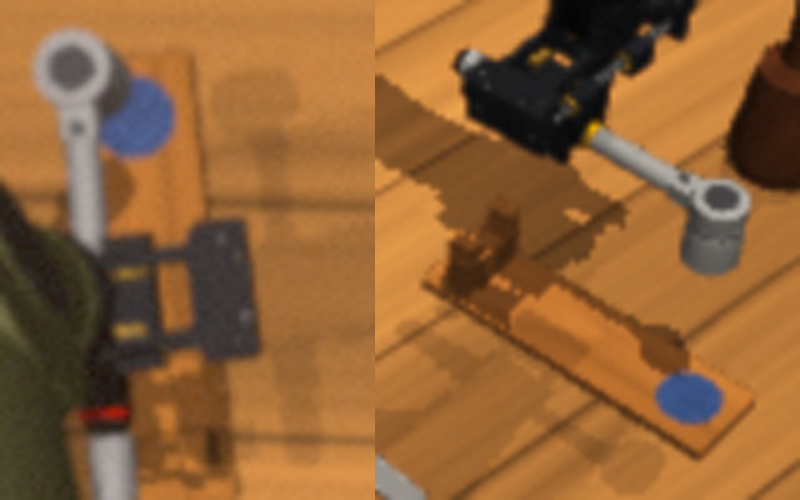

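```bash
cat >> h.py <<'E'
def recess(n,img,X,hw=4,thr=None):
    """centroid of the dark recess on the head disc near world point X; returns world xy on plane X[2]"""
    u,v=np.rint(proj(n,[X])[0]).astype(int); g=cv2.GaussianBlur(cv2.cvtColor(np.ascontiguousarray(img),cv2.COLOR_RGB2GRAY),(0,0),.5)[v-8:v+9,u-8:u+9]
    g=cv2.resize(g,None,fx=6,fy=6,interpolation=cv2.INTER_CUBIC); m=(g<(thr or 125)).astype(np.uint8)
    k,l,st,c=cv2.connectedComponentsWithStats(m); i=[j for j in range(1,k) if 100<st[j,4]<2500 and st[j,0]>0 and st[j,1]>0 and st[j,0]+st[j,2]<102 and st[j,1]+st[j,3]<102]
    if not i: return None
    i=min(i,key=lambda j:np.hypot(*(c[j]-51))); uv=(c[i]+.5)/6-.5+[u-8,v-8]
    return uv.round(2),st[i,4],onz(n,[uv],X[2])[0].round(4)
E
python3 - <<'E'
from h import *
for n,t in(('top','t2'),('scene','s2')):
    a=cv2.imread(f'pics/{t}.png')[:,:,::-1]; print(n,recess(n,a,[.637,.2475,.2385]))
    b=cv2.imread(f'pics/{n}0.png')[:,:,::-1]; print(n,'rest',recess(n,b,[.637,.249,.068]))
    h,s,v=np.moveaxis(cv2.cvtColor(np.ascontiguousarray(a),cv2.COLOR_RGB2HSV),2,0);m=(abs(h.astype(int)-112)<15)&(s>80)&(v>60); x,y=np.nonzero(m)[::-1]; print('felt',len(x),np.median(x),np.median(y),onz(n,[[x.mean(),y.mean()]],.012)[0].round(4))
E
```

```text
top (array([163.72, 158.12]), np.int32(2122), array([0.6377, 0.2431, 0.2385]))
top rest (array([173.46, 166.09]), np.int32(1745), array([0.6374, 0.2517, 0.068 ]))
felt 120 178.0 169.0 [0.6359 0.2499 0.012 ]
scene (array([318.83, 144.07]), np.int32(1053), array([0.6394, 0.2423, 0.2385]))
scene rest (array([313.67, 175.05]), np.int32(964), array([0.6384, 0.25  , 0.068 ]))
felt 89 312.0 184.0 [0.6393 0.2529 0.012 ]
```

step_arm --increments '[[[-0.3,-2,0],[0,0,-0.3]],[[-0.3,-3,0],[0,0,-0.3]],[[-0.5,-4,0],[0,0,-0.3]],[[-0.5,-4,0],[0,0,-0.3]],[[-0.5,-4,0],[0,0,-0.3]],[[-0.5,-4,0],[0,0,-0.3]],[[-0.5,-4,0],[0,0,-0.3]],[[-0.5,-4,0],[0,0,-0.3]],[[-0.5,-4,0],[0,0,-0.3]],[[-0.5,-3,0],[0,0,-0.3]]]'

```text
clock: 7.3
tool_pos: [0.4606, -0.1362, 0.2073]
eef_rot: [0.999, 0.051, -0.002, 0.0]
contact_force: [0.8, -0.1, -6.0]
opening: 0.278
finger_force: 49.9
```

step_arm --increments '[[[-0.4,-3,0],[0,0,0]],[[-0.3,-2,0],[0,0,0]],[[-0.2,-1.5,0],[0,0,0]],[[-0.2,-1,0],[0,0,0]],[[0,-0.3,0],[0,0,0]],[[0,0,0],[0,0,0]],[[0,0,0],[0,0,0]],[[0,0,0],[0,0,0]],[[0,0,0],[0,0,0]],[[0,0,0],[0,0,0]]]'

```text
clock: 8.3
tool_pos: [0.4522, -0.2104, 0.2088]
eef_rot: [0.999, 0.053, 0.0, 0.0]
contact_force: [0.0, -0.4, -7.5]
opening: 0.28
finger_force: 49.9
```

Run:
```python
from h import *
a,d=snap('top','t3');b,_=snap('scene','s3')
A=cv2.resize(a[150:230,285:365],None,fx=5,fy=5,interpolation=2);B=cv2.resize(b[175:255,170:250],None,fx=5,fy=5,interpolation=2)
cv2.imwrite('pics/c3.png',np.hstack([A,B])[:,:,::-1]); s=r.get_state();print(s['tool_pos'],s['contact_force'],s['moment'],s['eef_rot'])
z=s['tool_pos'][2]+.029;p=np.array(s['tool_pos'])+[.1295,.0125,0];p[2]=z;print(p)
for n,i in(('top',a),('scene',b)): print(n,recess(n,i,p))
```

```text
[ 0.45208036 -0.21067407  0.20879029] [ 0.54116637  0.01893005 -5.70749547] [-0.02847865  0.3984601  -0.0114592 ] [9.98629970e-01 5.23276279e-02 2.54704688e-05 4.38787322e-05]
[ 0.58158036 -0.19817407  0.23779029]
top (array([331.06, 184.21]), np.int32(1748), array([ 0.5813, -0.1977,  0.2378]))
scene (array([206.64, 200.21]), np.int32(1542), array([ 0.585 , -0.2006,  0.2378]))
```

View pics/c3.png

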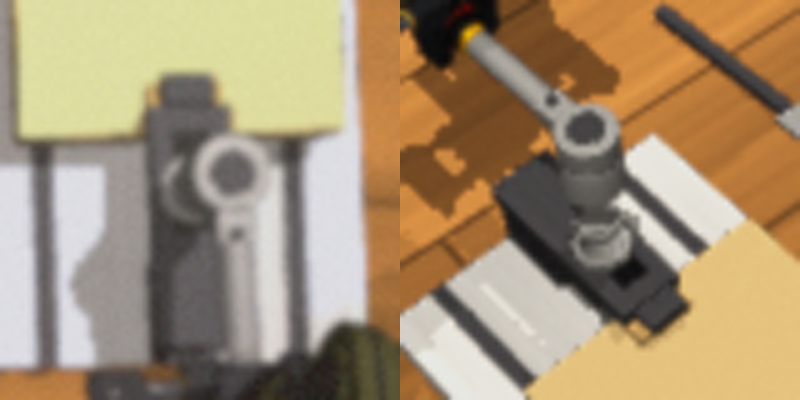

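step_arm --increments '[[[0,-0.2,-1],[0,0,0]],[[0,0,-1],[0,0,0]],[[0,0,-1],[0,0,0]],[[0,0,-0.7],[0,0,0]],[[0,0,-0.3],[0,0,0]],[[0,0,-0.1],[0,0,0]],[[0,0,-0.1],[0,0,0]],[[0,0,-0.1],[0,0,0]],[[0,0,-0.1],[0,0,0]],[[0,0,0],[0,0,0]]]'

```text
clock: 9.4
tool_pos: [0.4523, -0.2129, 0.1649]
eef_rot: [0.999, 0.052, 0.0, 0.0]
contact_force: [-0.3, 1.6, -5.8]
opening: 0.276
finger_force: 49.9
```

step_arm --increments '[[[0,0,-0.1],[0,0,0]],[[0,0,-0.1],[0,0,0]],[[0,0,-0.1],[0,0,0]],[[0,0,0],[0,0,0]],[[0,0,0],[0,0,0]],[[0,0,0],[0,0,0]],[[0,0,0],[0,0,0]],[[0,0,0],[0,0,0]],[[0,0,0],[0,0,0]],[[0,0,0],[0,0,0]]]'

```text
clock: 10.4
tool_pos: [0.4526, -0.2129, 0.1619]
eef_rot: [0.999, 0.052, 0.001, 0.0]
contact_force: [3.8, 0.4, -5.8]
opening: 0.276
finger_force: 49.9
```

Run:
```python
from h import *
s=r.get_state();print(np.round(s['tool_pos'],4),np.round(s['contact_force'],2),np.round(s['moment'],2),np.round(s['eef_rot'],4))
for n in('top','scene'):
    i,_=r.snapshot(n); p=np.array(s['tool_pos'])+[.1295,.0125,.029]; print(recess(n,i,p))
```

```text
[ 0.4526 -0.2129  0.1619] [ 3.82  0.43 -5.77] [-0.01 -0.56 -0.  ] [9.986e-01 5.220e-02 6.000e-04 1.000e-04]
(array([328.65, 185.28]), np.int32(1479), array([ 0.582 , -0.2005,  0.1909]))
(array([207.62, 209.37]), np.int32(1448), array([ 0.5846, -0.2025,  0.1909]))
```

step_arm --increments '[[[0.1,0,0],[0,0,0]],[[0,0,0],[0,0,0]],[[0,0,-0.1],[0,0,0]],[[0,0,-0.1],[0,0,0]],[[0,0,-0.1],[0,0,0]],[[0,0,0],[0,0,0]],[[0,0,0],[0,0,0]],[[0,0,0],[0,0,0]],[[0,0,0],[0,0,0]],[[0,0,0],[0,0,0]]]'

```text
clock: 11.5
tool_pos: [0.4529, -0.2129, 0.1587]
eef_rot: [0.999, 0.052, -0.0, 0.0]
contact_force: [2.9, 0.9, -5.9]
opening: 0.28
finger_force: 49.9
```

```bash
cat > st.py <<'E'
from h import *
s=r.get_state();print(np.round(s['tool_pos'],4),'F',np.round(s['contact_force'],2),'M',np.round(s['moment'],2),np.round(s['eef_rot'],4),'yaw',np.degrees(2*np.arctan2(s['eef_rot'][1],s['eef_rot'][0])).round(2))
E
python3 st.py
```

```text
[ 0.4529 -0.2129  0.1587] F [ 2.88  0.88 -5.95] M [ 0.02 -0.24  0.  ] [ 9.986e-01  5.210e-02 -1.000e-04  0.000e+00] yaw 5.97
```

step_arm --increments '[[[0.1,0,0],[0,0,0]],[[0,0,-0.1],[0,0,0]],[[0,0,-0.1],[0,0,0]],[[0,0,-0.1],[0,0,0]],[[0,0,-0.1],[0,0,0]],[[0,0,-0.1],[0,0,0]],[[0,0,-0.1],[0,0,0]],[[0,0,0],[0,0,0]],[[0,0,0],[0,0,0]],[[0,0,0],[0,0,0]]]'

```text
clock: 12.5
tool_pos: [0.4536, -0.2129, 0.1526]
eef_rot: [0.999, 0.052, -0.0, -0.0]
contact_force: [-1.9, 0.3, -6.4]
opening: 0.279
finger_force: 49.9
```

```bash
python3 st.py
```

```text
[ 0.4536 -0.2129  0.1526] F [-1.93  0.25 -6.37] M [-0.04  0.61  0.03] [ 9.986e-01  5.210e-02 -5.000e-04 -1.000e-04] yaw 5.97
```

step_arm --increments '[[[-0.05,0,-0.1],[0,0,0]],[[0,0,-0.2],[0,0,0]],[[0,0,-0.2],[0,0,0]],[[0,0,-0.2],[0,0,0]],[[0,0,-0.2],[0,0,0]],[[0,0,-0.1],[0,0,0]],[[0,0,-0.1],[0,0,0]],[[0,0,-0.1],[0,0,0]],[[0,0,0],[0,0,0]],[[0,0,0],[0,0,0]]]'

```text
clock: 13.5
tool_pos: [0.4528, -0.213, 0.1408]
eef_rot: [0.999, 0.052, -0.001, 0.0]
contact_force: [-5.0, 0.2, -2.6]
opening: 0.279
finger_force: 49.9
```

```bash
python3 st.py
```

```text
[ 0.4528 -0.213   0.1408] F [-5.03  0.24 -2.57] M [-0.09  1.   -0.03] [ 9.986e-01  5.200e-02 -6.000e-04  0.000e+00] yaw 5.96
```

```bash
cat > sw.py <<'E'
from st import *
ax=np.array([.5817,-.1996]);p=np.array(s['tool_pos'][:2]);d=p-ax
F=s['contact_force'];print('R',np.hypot(*d),'ang',np.degrees(np.arctan2(-d[1],-d[0])),'T',d[0]*F[1]-d[1]*F[0]+s['moment'][2])
E
python3 sw.py; python3 -c "
import numpy as np
R=13.0
for a in range(7,-50,-2):
  f=lambda x:R*np.array([-np.cos(np.radians(x)),-np.sin(np.radians(x))])
  print(a,((f(a-2)-f(a))/2).round(3),end='; ')"
```

```text
[ 0.4528 -0.213   0.1408] F [-5.03  0.24 -2.57] M [-0.09  1.   -0.03] [ 9.986e-01  5.200e-02 -6.000e-04  0.000e+00] yaw 5.96
R 0.12963751296774154 ang 5.931802312213529 T -0.12968023716523283
7 [-0.024  0.226]; 5 [-0.016  0.226]; 3 [-0.008  0.227]; 1 [0.    0.227]; -1 [0.008 0.227]; -3 [0.016 0.226]; -5 [0.024 0.226]; -7 [0.032 0.225]; -9 [0.039 0.223]; -11 [0.047 0.222]; -13 [0.055 0.22 ]; -15 [0.063 0.218]; -17 [0.07  0.216]; -19 [0.078 0.213]; -21 [0.085 0.21 ]; -23 [0.092 0.207]; -25 [0.099 0.204]; -27 [0.107 0.2  ]; -29 [0.113 0.196]; -31 [0.12  0.192]; -33 [0.127 0.188]; -35 [0.133 0.184]; -37 [0.14  0.179]; -39 [0.146 0.174]; -41 [0.152 0.169]; -43 [0.158 0.163]; -45 [0.163 0.158]; -47 [0.169 0.152]; -49 [0.174 0.146];
```

step_arm --increments '[[[-0.07,0.23,0],[0,0,-1]],[[-0.02,0.23,0],[0,0,-1]],[[-0.02,0.23,0],[0,0,-1]],[[-0.01,0.23,0],[0,0,-1]],[[-0.01,0.23,0],[0,0,-1]],[[0,0.23,0],[0,0,-1]],[[0,0.22,0],[0,0,-1]],[[0,0.22,0],[0,0,-1]],[[0,0,0],[0,0,0]],[[0,0,0],[0,0,0]]]'

```text
clock: 14.5
tool_pos: [0.4522, -0.1956, 0.1409]
eef_rot: [1.0, -0.018, 0.0, 0.001]
contact_force: [-3.7, -1.9, -1.5]
opening: 0.28
finger_force: 49.9
```

```bash
python3 sw.py
```

```text
[ 0.4522 -0.1956  0.1409] F [-3.74 -1.88 -1.5 ] M [-0.66  0.94  0.3 ] [ 9.998e-01 -1.790e-02  2.000e-04  8.000e-04] yaw -2.06
R 0.1295577055356924 ang -1.789986717419562 T 0.5545108525283382
```

step_arm --increments '[[[0.01,0.23,0],[0,0,-1]],[[0.01,0.23,0],[0,0,-1]],[[0.02,0.23,0],[0,0,-1]],[[0.02,0.23,0],[0,0,-1]],[[0.02,0.22,0],[0,0,-1]],[[0.03,0.22,0],[0,0,-1]],[[0,0,0],[0,0,0]],[[0,0,0],[0,0,0]],[[0,0,0],[0,0,0]],[[0,0,0],[0,0,0]]]'

```text
clock: 15.5
tool_pos: [0.4535, -0.1822, 0.1409]
eef_rot: [0.998, -0.07, 0.0, 0.001]
contact_force: [-4.8, -4.0, -1.9]
opening: 0.283
finger_force: 49.9
```

```bash
python3 sw.py
```

```text
[ 0.4535 -0.1822  0.1409] F [-4.8  -4.02 -1.93] M [-0.81  0.92  0.34] [ 9.975e-01 -7.010e-02  4.000e-04  9.000e-04] yaw -8.04
R 0.12941007213469707 ang -7.734753951615484 T 0.939877338283899
```

step_arm --increments '[[[0.02,0.22,0],[0,0,-1]],[[0.03,0.22,0],[0,0,-1]],[[0.04,0.22,0],[0,0,-1]],[[0.04,0.22,0],[0,0,-1]],[[0.05,0.22,0],[0,0,-1]],[[0.05,0.22,0],[0,0,-1]],[[0,0,0],[0,0,0]],[[0,0,0],[0,0,0]],[[0,0,0],[0,0,0]],[[0,0,0],[0,0,0]]]'

```text
clock: 16.5
tool_pos: [0.456, -0.1692, 0.1409]
eef_rot: [0.993, -0.122, 0.001, 0.001]
contact_force: [-4.3, -4.8, -4.0]
opening: 0.276
finger_force: 50.0
```

```bash
python3 sw.py
```

```text
[ 0.456  -0.1692  0.1409] F [-4.32 -4.83 -3.95] M [-0.96  0.87  0.47] [ 9.925e-01 -1.220e-01  7.000e-04  1.100e-03] yaw -14.02
R 0.1293012179049931 ang -13.609777170437615 T 1.2101109134147585
```

step_arm --increments '[[[0.05,0.22,0],[0,0,-1]],[[0.06,0.22,0],[0,0,-1]],[[0.06,0.22,0],[0,0,-1]],[[0.07,0.22,0],[0,0,-1]],[[0.07,0.21,0],[0,0,-1]],[[0.07,0.21,0],[0,0,-1]],[[0,0,0],[0,0,0]],[[0,0,0],[0,0,0]],[[0,0,0],[0,0,0]],[[0,0,0],[0,0,0]]]'

```text
clock: 17.5
tool_pos: [0.4599, -0.1566, 0.141]
eef_rot: [0.985, -0.174, 0.001, 0.001]
contact_force: [-4.4, -5.6, -3.8]
opening: 0.282
finger_force: 50.0
```

```bash
python3 sw.py
```

```text
[ 0.4599 -0.1566  0.141 ] F [-4.44 -5.62 -3.84] M [-1.17  0.87  0.53] [ 0.9848 -0.1737  0.001   0.0013] yaw -20.01
R 0.12914881158394922 ang -19.462365406230955 T 1.4064954483180685
```

step_arm --increments '[[[0.08,0.21,0],[0,0,-1]],[[0.08,0.21,0],[0,0,-1]],[[0.09,0.21,0],[0,0,-1]],[[0.09,0.21,0],[0,0,-1]],[[0.09,0.21,0],[0,0,-1]],[[0.1,0.2,0],[0,0,-1]],[[0,0,0],[0,0,0]],[[0,0,0],[0,0,0]],[[0,0,0],[0,0,0]],[[0,0,0],[0,0,0]]]'

```text
clock: 18.5
tool_pos: [0.4651, -0.1444, 0.1409]
eef_rot: [0.974, -0.225, 0.001, 0.001]
contact_force: [-5.3, -6.4, -3.9]
opening: 0.279
finger_force: 50.1
```

```bash
python3 sw.py
```

```text
[ 0.4651 -0.1444  0.1409] F [-5.29 -6.38 -3.89] M [-1.43  0.99  0.71] [ 0.9744 -0.2249  0.001   0.0014] yaw -25.99
R 0.12906430528785154 ang -25.339243699639837 T 1.741828595506807
```

step_arm --increments '[[[0.1,0.2,0],[0,0,-1]],[[0.11,0.2,0],[0,0,-1]],[[0.11,0.2,0],[0,0,-1]],[[0.11,0.2,0],[0,0,-1]],[[0,0,0],[0,0,0]],[[0,0,0],[0,0,0]],[[0,0,0],[0,0,0]],[[0,0,0],[0,0,0]],[[0,0,0],[0,0,0]],[[0,0,0],[0,0,0]]]'

```text
clock: 19.5
tool_pos: [0.4688, -0.1372, 0.1409]
eef_rot: [0.966, -0.259, 0.001, 0.002]
contact_force: [-5.6, -9.6, -4.2]
opening: 0.281
finger_force: 50.1
```

```bash
python3 sw.py
```

```text
[ 0.4688 -0.1372  0.1409] F [-5.57 -9.62 -4.15] M [-1.79  1.2   0.63] [ 9.658e-01 -2.593e-01  8.000e-04  2.000e-03] yaw -30.05
R 0.12900259016225948 ang -28.910227748192867 T 2.0656448011268664
```

step_arm --increments '[[[0.11,0.2,0],[0,0,-1]],[[0.12,0.2,0],[0,0,-1]],[[0.12,0.19,0],[0,0,-1]],[[0,0,0],[0,0,0]],[[0,0,0],[0,0,0]],[[0,0,0],[0,0,0]],[[0,0,0],[0,0,0]],[[0,0,0],[0,0,0]],[[0,0,0],[0,0,0]],[[0,0,0],[0,0,0]]]'

```text
clock: 20.5
tool_pos: [0.472, -0.1319, 0.1409]
eef_rot: [0.959, -0.285, 0.001, 0.002]
contact_force: [-5.4, -9.8, -3.8]
opening: 0.277
finger_force: 50.0
```

```bash
python3 sw.py
```

```text
[ 0.472  -0.1319  0.1409] F [-5.38 -9.82 -3.81] M [-2.11  1.2   0.55] [ 9.585e-01 -2.849e-01  8.000e-04  2.200e-03] yaw -33.11
R 0.12889814778303255 ang -31.69766501162242 T 1.9960959168756123
```

step_arm --increments '[[[0.12,0.19,0],[0,0,-1]],[[0.13,0.19,0],[0,0,-1]],[[0.13,0.19,0],[0,0,-1]],[[0,0,0],[0,0,0]],[[0,0,0],[0,0,0]],[[0,0,0],[0,0,0]],[[0,0,0],[0,0,0]],[[0,0,0],[0,0,0]],[[0,0,0],[0,0,0]],[[0,0,0],[0,0,0]]]'

```text
clock: 21.5
tool_pos: [0.4755, -0.1267, 0.1408]
eef_rot: [0.951, -0.31, 0.001, 0.003]
contact_force: [-5.0, -10.7, -4.1]
opening: 0.279
finger_force: 50.0
```

```bash
python3 sw.py
python3 - <<'E'
from h import *
a,d=snap('top','t5');b,_=snap('scene','s5')
A=cv2.resize(a[160:235,275:355],None,fx=5,fy=5,interpolation=2);B=cv2.resize(b[180:255,165:245],None,fx=5,fy=5,interpolation=2)
cv2.imwrite('pics/c5.png',np.hstack([A,B])[:,:,::-1])
E
```

```text
[ 0.4755 -0.1267  0.1408] F [ -5.03 -10.67  -4.09] M [-2.28  1.33  0.46] [ 9.506e-01 -3.104e-01  7.000e-04  2.600e-03] yaw -36.16
R 0.12882390108183595 ang -34.45417768722636 T 1.9629958207889588
```

View pics/c5.png

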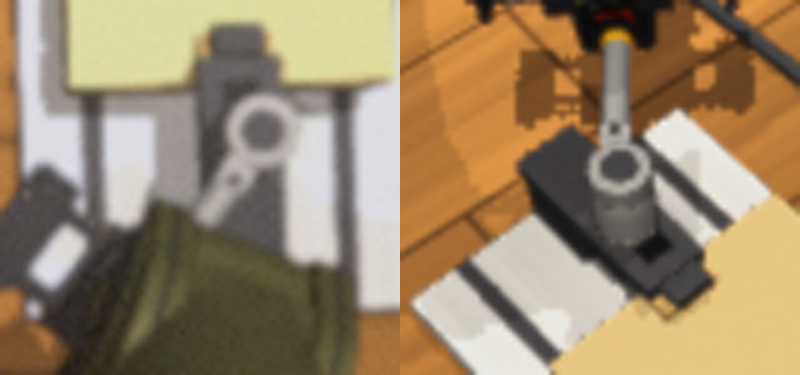

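step_arm --increments '[[[-0.15,-0.21,0],[0,0,1.15]],[[-0.15,-0.22,0],[0,0,1.15]],[[-0.14,-0.22,0],[0,0,1.15]],[[-0.14,-0.22,0],[0,0,1.15]],[[-0.13,-0.22,0],[0,0,1.15]],[[-0.13,-0.23,0],[0,0,1.15]],[[-0.12,-0.23,0],[0,0,1.15]],[[-0.12,-0.23,0],[0,0,1.15]],[[-0.12,-0.23,0],[0,0,1.15]],[[-0.11,-0.23,0],[0,0,1.15]]]'

```text
clock: 22.6
tool_pos: [0.4644, -0.1456, 0.141]
eef_rot: [0.977, -0.212, 0.001, 0.0]
contact_force: [-1.8, -3.2, -4.1]
opening: 0.276
finger_force: 49.9
```

```bash
python3 sw.py
```

```text
[ 0.4644 -0.1456  0.141 ] F [-1.78 -3.2  -4.09] M [-0.64  0.17 -0.08] [ 9.773e-01 -2.120e-01  1.400e-03  1.000e-04] yaw -24.47
R 0.1291156458638746 ang -24.74106978669232 T 0.3883262131267988
```

step_arm --increments '[[[-0.05,-0.1,0],[0,0,0.3]],[[0,0,0],[0,0,0]],[[0,0,0.1],[0,0,0]],[[0,0,0.1],[0,0,0]],[[0,0,0.2],[0,0,0]],[[0,0,0.2],[0,0,0]],[[0,0,0.2],[0,0,0]],[[0,0,0],[0,0,0]],[[0,0,0],[0,0,0]],[[0,0,0],[0,0,0]]]'

```text
clock: 23.6
tool_pos: [0.4654, -0.1476, 0.1488]
eef_rot: [0.978, -0.21, 0.003, 0.001]
contact_force: [4.8, -7.9, -12.4]
opening: 0.28
finger_force: 50.0
```

```bash
python3 sw.py
```

```text
[ 0.4654 -0.1476  0.1488] F [  4.77  -7.87 -12.38] M [-1.31 -0.65  0.  ] [ 9.776e-01 -2.104e-01  2.700e-03  6.000e-04] yaw -24.29
R 0.1274370354482578 ang -24.089737202579624 T 0.6690809840409543
```

step_arm --increments '[[[0.05,-0.1,0],[0,0,0.5]],[[0,0,0],[0,0,0]],[[0,0,0],[0,0,0]],[[0,0,0.1],[0,0,0]],[[0,0,0.1],[0,0,0]],[[0,0,0.1],[0,0,0]],[[0,0,0.1],[0,0,0]],[[0,0,0],[0,0,0]],[[0,0,0],[0,0,0]],[[0,0,0],[0,0,0]]]'

```text
clock: 24.6
tool_pos: [0.4659, -0.1488, 0.1527]
eef_rot: [0.979, -0.206, 0.003, 0.001]
contact_force: [5.5, -7.4, -13.1]
opening: 0.279
finger_force: 50.0
```

```bash
python3 sw.py
```

```text
[ 0.4659 -0.1488  0.1527] F [  5.53  -7.39 -13.15] M [-1.45 -0.73 -0.06] [ 9.785e-01 -2.062e-01  2.700e-03  8.000e-04] yaw -23.8
R 0.1264883672715315 ang -23.67685326623675 T 0.5153147919405121
```

step_arm --increments '[[[0.05,-0.03,0],[0,0,0]],[[0.05,-0.03,0],[0,0,0]],[[0.05,-0.03,0],[0,0,0]],[[0,0,0],[0,0,0]],[[0,0,0],[0,0,0]],[[0,0,0.1],[0,0,0]],[[0,0,0.1],[0,0,0]],[[0,0,0],[0,0,0]],[[0,0,0],[0,0,0]],[[0,0,0],[0,0,0]]]'

```text
clock: 25.6
tool_pos: [0.4662, -0.1493, 0.1544]
eef_rot: [0.979, -0.206, 0.001, 0.001]
contact_force: [4.4, -7.1, -13.5]
opening: 0.277
finger_force: 50.0
```

```bash
python3 sw.py
python3 - <<'E'
from h import *
a,d=snap('top','t6');b,_=snap('scene','s6')
A=cv2.resize(a[160:235,275:355],None,fx=5,fy=5,interpolation=2);B=cv2.resize(b[180:255,165:245],None,fx=5,fy=5,interpolation=2)
cv2.imwrite('pics/c6.png',np.hstack([A,B])[:,:,::-1])
E
```

```text
[ 0.4662 -0.1493  0.1544] F [  4.35  -7.08 -13.49] M [-1.24 -0.43 -0.03] [ 9.785e-01 -2.061e-01  1.400e-03  7.000e-04] yaw -23.78
R 0.1260346737719485 ang -23.54420942260314 T 0.5692848305750658
```

View pics/c6.png

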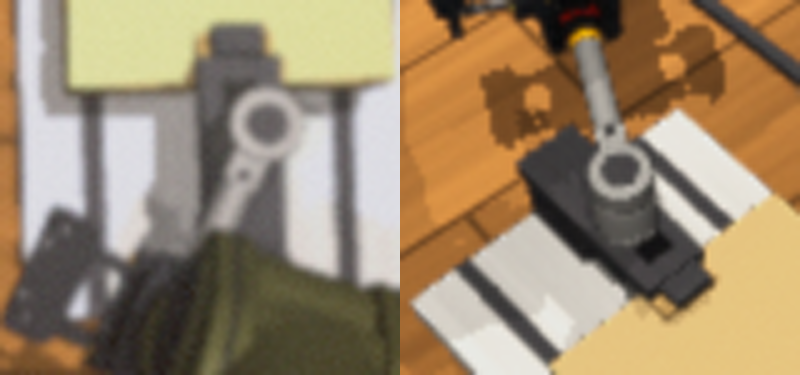

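step_arm --increments '[[[-0.05,0.03,-0.2],[0,0,0]],[[-0.05,0.03,-0.2],[0,0,0]],[[-0.05,0.03,-0.2],[0,0,0]],[[0,0.05,-0.2],[0,0,0]],[[0,0,-0.2],[0,0,0]],[[0,0,-0.2],[0,0,0]],[[0,0,-0.1],[0,0,0]],[[0,0,0],[0,0,0]],[[0,0,0],[0,0,0]],[[0,0,0],[0,0,0]]]'

```text
clock: 26.7
tool_pos: [0.4634, -0.1468, 0.1419]
eef_rot: [0.979, -0.206, 0.0, 0.0]
contact_force: [-0.2, -4.8, 0.1]
opening: 0.276
finger_force: 50.0
```

```bash
python3 sw.py
```

```text
[ 0.4634 -0.1468  0.1419] F [-0.23 -4.82  0.14] M [-1.13 -0.34 -0.16] [ 9.786e-01 -2.057e-01  2.000e-04  1.000e-04] yaw -23.74
R 0.12953225852920233 ang -24.04012925753838 T 0.4176474132232241
```

step_arm --increments '[[[0,0,0],[0,0,0]],[[0,0,0],[0,0,0]],[[0,0,0],[0,0,0]],[[0,0,0],[0,0,0]],[[0,0,0],[0,0,0]],[[0.9,-0.4,0],[0,0,0]],[[1,-0.4,0],[0,0,0]],[[1.2,-0.6,0],[0,0,0]],[[1.2,-0.5,0],[0,0,0]],[[1.2,-0.5,0],[0,0,0]]]' --fingers 0.7

```text
clock: 27.7
tool_pos: [0.5197, -0.1709, 0.1419]
eef_rot: [0.979, -0.205, 0.0, -0.0]
contact_force: [0.2, 0.4, 0.7]
opening: 0.702
finger_force: 0.0
```

```bash
python3 sw.py
python3 - <<'E'
from h import *
a,d=snap('top','t7');b,_=snap('scene','s7')
A=cv2.resize(a[160:235,275:355],None,fx=5,fy=5,interpolation=2);B=cv2.resize(b[180:255,165:245],None,fx=5,fy=5,interpolation=2)
cv2.imwrite('pics/c7.png',np.hstack([A,B])[:,:,::-1])
E
```

```text
[ 0.5197 -0.1709  0.1419] F [0.2  0.45 0.67] M [0.03 0.01 0.01] [ 9.787e-01 -2.054e-01  5.000e-04 -1.000e-04] yaw -23.71
R 0.06830464538494754 ang -24.802443239646415 T -0.024825923639637086
```

View pics/c7.png

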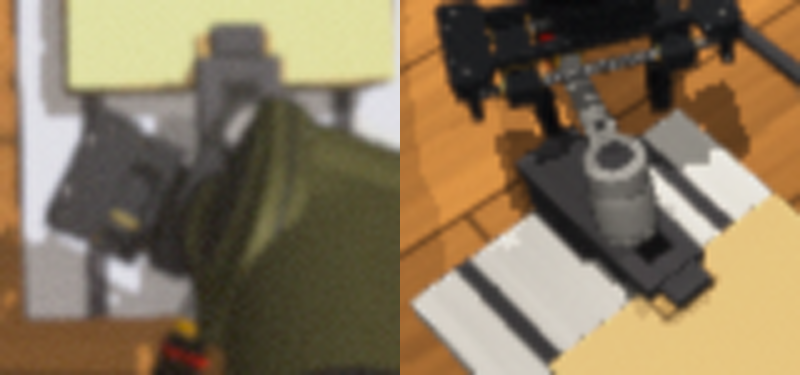

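step_arm --increments '[[[0,0,0],[0,0,0]],[[0,0,0],[0,0,0]],[[0,0,0],[0,0,0]],[[0,0,0],[0,0,0]],[[0,0,0],[0,0,0]],[[0,0,0],[0,0,0]],[[0,0,0],[0,0,0]],[[0,0,0],[0,0,0]],[[0,0,0],[0,0,0]],[[0,0,0],[0,0,0]]]' --fingers 0 --grip_force 60

```text
clock: 28.8
tool_pos: [0.5151, -0.1733, 0.1419]
eef_rot: [0.978, -0.207, -0.002, 0.002]
contact_force: [-5.7, -5.0, 4.1]
opening: 0.198
finger_force: 59.5
```

```bash
python3 sw.py
```

```text
[ 0.5151 -0.1733  0.1419] F [-5.73 -5.01  4.06] M [-1.1   1.22  0.14] [ 0.9784 -0.2067 -0.0021  0.0018] yaw -23.86
R 0.07155782552910625 ang -21.560857861486376 T 0.6259456564018409
```

step_arm --increments '[[[-0.2,-0.1,0],[0,0,0.8]],[[-0.2,-0.2,0],[0,0,0.8]],[[0,0,0],[0,0,0]],[[0,0,0],[0,0,0]],[[0,0,0],[0,0,0]],[[0,0,0],[0,0,0]],[[0,0,0],[0,0,0]],[[0,0,0],[0,0,0]],[[0,0,0],[0,0,0]],[[0,0,0],[0,0,0]]]'

```text
clock: 29.8
tool_pos: [0.5143, -0.1752, 0.1419]
eef_rot: [0.981, -0.193, 0.0, 0.001]
contact_force: [-0.2, -5.7, 1.1]
opening: 0.192
finger_force: 59.4
```

```bash
python3 sw.py
```

```text
[ 0.5143 -0.1752  0.1419] F [-0.23 -5.73  1.09] M [-1.03  0.25  0.05] [ 9.813e-01 -1.926e-01  5.000e-04  9.000e-04] yaw -22.2
R 0.07166811682091626 ang -19.946262199336104 T 0.44473662682553344
```

step_arm --increments '[[[0,-0.2,0],[0,0,0.5]],[[0,-0.1,0],[0,0,0.5]],[[0,0,0],[0,0,0]],[[0,0,0],[0,0,0]],[[0,0,0.1],[0,0,0]],[[0,0,0.1],[0,0,0]],[[0,0,0.1],[0,0,0]],[[0,0,0.1],[0,0,0]],[[0,0,0],[0,0,0]],[[0,0,0],[0,0,0]]]'

```text
clock: 30.8
tool_pos: [0.5143, -0.1765, 0.1455]
eef_rot: [0.983, -0.183, -0.0, -0.0]
contact_force: [1.3, -2.4, -7.7]
opening: 0.199
finger_force: 59.4
```

```bash
python3 sw.py
```

```text
[ 0.5143 -0.1765  0.1455] F [ 1.29 -2.37 -7.67] M [-0.44 -0.09 -0.  ] [ 9.831e-01 -1.832e-01 -1.000e-04 -1.000e-04] yaw -21.11
R 0.07127954620539692 ang -18.945420447062215 T 0.12649200908659458
```

step_arm --increments '[[[-0.03,-0.1,0],[0,0,0]],[[0,0,0.1],[0,0,0]],[[0,0,0.1],[0,0,0]],[[0,0,0.1],[0,0,0]],[[0,0,0.1],[0,0,0]],[[0,0,0.1],[0,0,0]],[[0,0,0.1],[0,0,0]],[[0,0,0.1],[0,0,0]],[[0,0,0.1],[0,0,0]],[[0,0,0],[0,0,0]]]'

```text
clock: 31.8
tool_pos: [0.5135, -0.1773, 0.1538]
eef_rot: [0.983, -0.183, -0.0, -0.0]
contact_force: [-1.5, 1.4, -5.2]
opening: 0.2
finger_force: 59.5
```

```bash
python3 sw.py
```

```text
[ 0.5135 -0.1773  0.1538] F [-1.48  1.39 -5.2 ] M [0.68 0.36 0.16] [ 9.831e-01 -1.832e-01 -5.000e-04 -2.000e-04] yaw -21.11
R 0.07173535773037316 ang -18.099140686650077 T 0.0946730246314347
```

step_arm --increments '[[[0.02,0.05,0.1],[0,0,0]],[[0,0,0.1],[0,0,0]],[[0,0,0.2],[0,0,0]],[[0,0,0.2],[0,0,0]],[[0,0,0.2],[0,0,0]],[[0,0,0.3],[0,0,0]],[[0,0,0.3],[0,0,0]],[[0,0,0.5],[0,0,0]],[[0,0,0.5],[0,0,0]],[[0,0,0.5],[0,0,0]]]'

```text
clock: 32.8
tool_pos: [0.5144, -0.1774, 0.1834]
eef_rot: [0.983, -0.183, 0.0, 0.0]
contact_force: [-0.2, 0.5, -6.7]
opening: 0.199
finger_force: 59.4
```

```bash
python3 sw.py
python3 - <<'E'
from h import *
a,d=snap('top','t8');b,_=snap('scene','s8')
A=cv2.resize(a[160:235,275:355],None,fx=5,fy=5,interpolation=2);B=cv2.resize(b[165:240,165:245],None,fx=5,fy=5,interpolation=2)
cv2.imwrite('pics/c8.png',np.hstack([A,B])[:,:,::-1])
E
```

```text
[ 0.5144 -0.1774  0.1834] F [-0.19  0.53 -6.68] M [ 0.02 -0.03 -0.02] [ 9.830e-01 -1.834e-01  4.000e-04  1.000e-04] yaw -21.14
R 0.07084824584499082 ang -18.2740247569901 T -0.05180732303896653
```

View pics/c8.png

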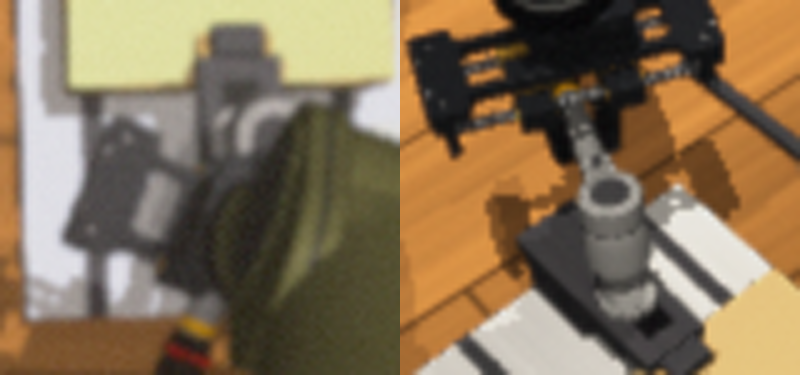

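step_arm --increments '[[[0,0,1],[0,0,0]],[[0,1,1.5],[0,0,1]],[[0.3,2,1],[0,0,2]],[[0.5,3,0],[0,0,3]],[[0.5,3.5,0],[0,0,3]],[[0.5,3.5,0],[0,0,3]],[[0.5,3.5,0],[0,0,3]],[[0.5,3.5,0],[0,0,3]],[[0.5,3.5,0],[0,0,3]],[[0.5,3.5,0],[0,0,3]]]'

```text
clock: 33.9
tool_pos: [0.5521, 0.0941, 0.2182]
eef_rot: [1.0, 0.026, 0.0, 0.0]
contact_force: [0.6, -0.4, -6.8]
opening: 0.198
finger_force: 59.4
```

step_arm --increments '[[[0.5,3.5,0],[0,0,3]],[[0.5,3.5,0],[0,0,3]],[[0.5,3,0],[0,0,0]],[[0,2.5,0],[0,0,0]],[[0,1.5,0],[0,0,0]],[[0,0.7,0],[0,0,0]],[[0,0,0],[0,0,0]],[[0,0,0],[0,0,0]],[[0,0,0],[0,0,0]],[[0,0,0],[0,0,0]]]'

```text
clock: 34.9
tool_pos: [0.5674, 0.2382, 0.2178]
eef_rot: [0.997, 0.076, 0.0, 0.0]
contact_force: [-0.5, -0.3, -6.2]
opening: 0.198
finger_force: 59.4
```

```bash
python3 st.py
cat > ms.py <<'E'
from h import *
s=r.get_state();t=np.array(s['tool_pos']);y=2*np.arctan2(s['eef_rot'][1],s['eef_rot'][0]);u=np.array([np.cos(y),np.sin(y),0]);z=t[2]+.019
for n in('top','scene'):
    a,d=r.snapshot(n);cv2.imwrite(f'pics/m_{n}.png',a[:,:,::-1])
    print(n,'head exp',(t+.071*u)[:2].round(4),recess(n,a,[*(t+.071*u)[:2],z+.01]))
    hs=cv2.cvtColor(np.ascontiguousarray(a),cv2.COLOR_RGB2HSV).astype(int);h,S,v=np.moveaxis(hs,2,0)
    P=t+(.071-.215)*u; c=proj(n,[[*P[:2],z]])[0].astype(int); vv,uu=np.mgrid[:384,:512]; near=np.hypot(uu-c[0],vv-c[1])<16
    m=(((h<5)|(h>174))&(S>150)&(v>60)&near); 
    if m.any(): print(' red',m.sum(),onz(n,[[uu[m].mean(),vv[m].mean()]],z+.013)[0].round(4),'exp red2 ~',(t+(.071-.183)*u)[:2].round(4))
    m=(S<60)&(v>90)&near
    if m.any(): print(' thimble',m.sum(),onz(n,[[uu[m].mean(),vv[m].mean()]],z+.011)[0].round(4),'exp',P[:2].round(4))
E
python3 ms.py
```

```text
[0.5674 0.2382 0.2178] F [-0.5  -0.27 -6.22] M [-0.01 -0.02 -0.04] [9.971e-01 7.630e-02 0.000e+00 5.000e-04] yaw 8.76
top head exp [0.6376 0.2491] None
 red 22 [0.4556 0.2093 0.2498] exp red2 ~ [0.4567 0.2212]
 thimble 110 [0.428  0.2029 0.2478] exp [0.4251 0.2163]
scene head exp [0.6376 0.2491] None
 red 8 [0.4807 0.1851 0.2498] exp red2 ~ [0.4567 0.2212]
 thimble 41 [0.4595 0.1745 0.2478] exp [0.4251 0.2163]
```

Run:
```python
from h import *
a=cv2.imread('pics/m_top.png');b=cv2.imread('pics/m_scene.png')
A=cv2.resize(a[135:255,140:220],None,fx=5,fy=5,interpolation=2);B=cv2.resize(b[95:215,252:332],None,fx=5,fy=5,interpolation=2)
cv2.imwrite('pics/c9.png',np.hstack([A,B]))
```

```text
(no output)
```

View pics/c9.png

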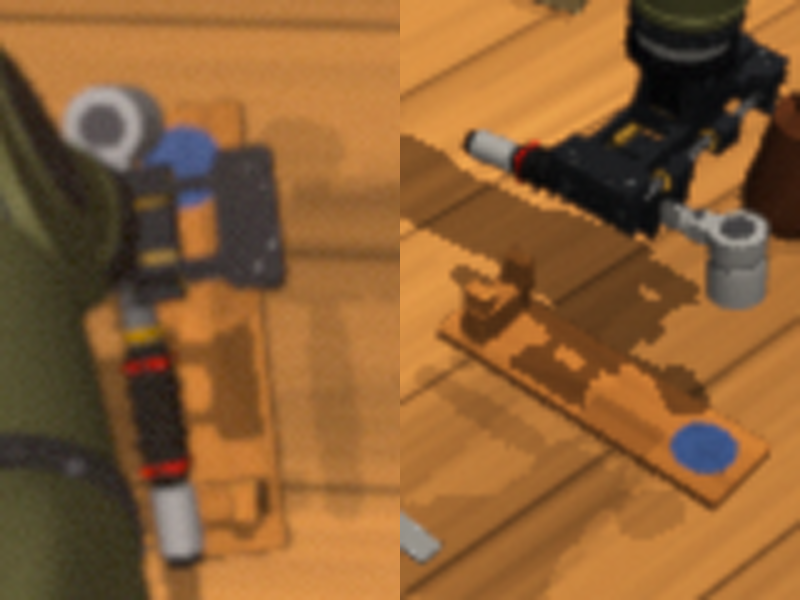

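```bash
cat >> h.py <<'E'
def tri(ut,us):
    o1,d1=rays('top',[ut]);o2,d2=rays('scene',[us]);d1=d1[0]/np.linalg.norm(d1);d2=d2[0]/np.linalg.norm(d2)
    s=np.linalg.lstsq(np.c_[d1,-d2],o2-o1,rcond=None)[0];p=o1+s[0]*d1;q=o2+s[1]*d2
    return ((p+q)/2).round(4),np.linalg.norm(p-q).round(4)
E
python3 - <<'E'
from h import *
for nm,a,b in(('head',(160.6,160),(320.2,140.6)),('red2',(172.8,228.6),(277.2,127)),('thimble',(175.4,240),(270.6,125)),('knobtip',(176,246.6),(266,123)),('REST head',(174,166.2),(313.9,175.3)),('REST th',(181.9,235.1),(271,150.8))): print(nm,tri(a,b))
E
```

```text
head (array([0.6332, 0.2515, 0.2443]), np.float64(0.0044))
red2 (array([0.4528, 0.2186, 0.2057]), np.float64(0.0009))
thimble (array([0.4224, 0.2121, 0.1991]), np.float64(0.0019))
knobtip (array([0.4034, 0.2082, 0.1992]), np.float64(0.0023))
REST head (array([0.638 , 0.2512, 0.065 ]), np.float64(0.0015))
REST th (array([0.4271, 0.2188, 0.0599]), np.float64(0.0007))
```

step_arm --increments '[[[0,0,0],[-0.4,2.7,-0.5]],[[0,0,0],[-0.4,2.7,-0.5]],[[0,0,0],[-0.4,2.7,-0.5]],[[0,0,0],[-0.4,2.7,-0.5]],[[0,0,0],[0,0,0]],[[0,0,0],[0,0,0]],[[0,0,0],[0,0,0]],[[0,0,0],[0,0,0]],[[0,0,0],[0,0,0]],[[0,0,0],[0,0,0]]]'

```text
clock: 36.0
tool_pos: [0.567, 0.2399, 0.2179]
eef_rot: [0.994, 0.06, -0.095, 0.007]
contact_force: [-0.0, -0.1, -6.3]
opening: 0.196
finger_force: 59.4
```

```bash
cat > ms.py <<'E'
from st import *
R=cv2.UMat; t=np.array(s['tool_pos']); px={}
H0=np.array([t[0]+.068,t[1]+.012,t[2]+.027]);T0=H0+[-.213,-.033,-.01]
vv,uu=np.mgrid[:384,:512]
for n in('top','scene'):
    a,d=r.snapshot(n);cv2.imwrite(f'pics/m_{n}.png',a[:,:,::-1])
    rc=None
    for th in(125,115,105,95,85):
        rc=rc or recess(n,a,H0,thr=th)
    h,S,v=np.moveaxis(cv2.cvtColor(np.ascontiguousarray(a),cv2.COLOR_RGB2HSV).astype(int),2,0)
    c=proj(n,[T0])[0]; m=((S<60)&(v>90)&(np.hypot(uu-c[0],vv-c[1])<18)).astype(np.uint8)
    k,l,st,cc=cv2.connectedComponentsWithStats(m); j=1+np.argmax(st[1:,4]) if k>1 else None
    print(n,'head px',rc and rc[0],rc and rc[1],'th',j and (cc[j].round(1),st[j,4]),'exp',c.round(1))
    px[n]=(rc and rc[0],j and cc[j])
if px['top'][0] is not None and px['scene'][0] is not None: print('head',tri(px['top'][0],px['scene'][0]),'rest .638 .2512 .065')
print('thimble',tri(px['top'][1],px['scene'][1]),'rest .4271 .2188 .0599')
E
python3 ms.py
```

```text
[0.567  0.2399 0.2179] F [-0.03 -0.07 -6.27] M [ 0.06 -0.49  0.02] [ 0.9937  0.0598 -0.0947  0.0067] yaw 6.88
top head px None None th (array([173.9, 238.8]), np.int32(14)) exp [169.9 240.7]
scene head px [319.57 143.43] 1031 th (array([271.7, 118. ]), np.int32(43)) exp [272.  116.9]
thimble (array([0.4287, 0.209 , 0.2391]), np.float64(0.0032)) rest .4271 .2188 .0599
```

Run:
```python
from h import *
from scipy.spatial.transform import Rotation as Ro
c0=np.array([.5674,.2382,.2178]);c1=np.array([.567,.2399,.2179])
q0=Ro.from_quat([.9971,.0763,0,.0005]);s=r.get_state();q1=Ro.from_quat(s['eef_rot']);D=q1*q0.inv();print(D.as_rotvec(degrees=True))
for nm,p in(('head',[.6332,.2515,.2443]),('red2',[.4528,.2186,.2057]),('thimble',[.4224,.2121,.1991])):
    w=c1+D.apply(np.array(p)-c0);print(nm,w.round(4),proj('top',[w]).round(1),proj('scene',[w]).round(1))
vv,uu=np.mgrid[:384,:512]
for n in('top','scene'):
    a=cv2.imread(f'pics/m_{n}.png');h,S,v=np.moveaxis(cv2.cvtColor(a,cv2.COLOR_BGR2HSV).astype(int),2,0)
    m=(((h<5)|(h>174))&(S>140)&(v>60)&(np.hypot(uu-proj(n,[w])[0,0],vv-proj(n,[w])[0,1])<30)).astype(np.uint8)
    k,l,st,cc=cv2.connectedComponentsWithStats(m);print(n,'red',[(cc[i].round(1),st[i,4]) for i in range(1,k)])
    w2=[.633,.252,.24];u,v0=proj(n,[w2])[0].astype(int);print(cv2.cvtColor(a,cv2.COLOR_BGR2GRAY)[v0-8:v0+9,u-9:u+10])
```

```text
[-1.53106161 10.78849152 -1.87513834]
head [0.637  0.2515 0.2312] [[161.2 158.7]] [[319.8 144. ]]
red2 [0.4516 0.224  0.228 ] [[168.9 229.2]] [[278.2 121.7]]
thimble [0.4203 0.2185 0.2274] [[170.6 241.2]] [[271.5 118.3]]
top red []
[[ 47  48  43  45  43  56  80 106 132 154 158 159 158 150 147 143 142 142
  143]
 [ 52  50  45  50  50  53  63  84 118 150 165 171 170 165 158 148 141 140
  142]
 [ 51  49  47  48  47  47  55  65  97 129 159 171 174 173 171 157 140 137
  142]
 [ 59  52  47  47  48  43  48  55  73 101 130 149 159 166 171 165 148 130
  132]
 [ 57  55  44  42  47  46  50  51  57  68  87 108 127 147 161 168 159 131
  118]
 [ 60  58  46  46  46  43  48  49  56  64  70  78  97 113 144 166 168 144
  115]
 [ 56  53  48  43  45  47  46  46  54  63  62  67  77  96 124 154 168 157
  120]
 [ 57  53  52  45  45  44  47  49  51  60  55  50  66  81 104 146 168 161
  120]
 [ 57  53  50  48  48  48  49  46  47  60  59  45  54  67  91 140 160 150
  114]
 [ 56  52  49  51  49  46  49  45  50  57  56  47  42  58  97 137 149 141
  108]
 [ 57  54  51  50  47  48  49  48  48  58  60  45  42  55 
[... 1236 characters left out ...]
 154 123 118 120 137 160 138  97  53  40  27
   26]
 [ 85  94 134 137 120 141 139  87  76  77  76  85 122 156 151 116  88  52
   44]
 [ 80  81  88  93 125 143 127  70  67  70  68  70  80 126 164 141 112 106
  105]
 [ 93  84  79  77 114 142 140  81  70  72  72  70  74 116 166 155 119 114
  115]
 [120 109  94  66  73 135 146 132  91  82  76  76  88 137 169 150 120 117
  116]
 [125 123 119  75  66  98 147 162 161 137 109 115 163 169 162 119 118 129
  129]
 [124 126 124  78  66  75  94 124 154 160 161 161 166 150 108 108 127 130
  130]
 [130 131 109  64  67  73  81  89  97 104 122 120 102  94  87 123 130 129
  127]
 [123 122  82  61  72  74  81  86  87  91  94  92  86  81  88 126 128 127
  125]]
```

step_arm --increments '[[[0.2,0,-2],[0,0,0]],[[0,0,-2.5],[0,0,0]],[[0,0,-3],[0,0,0]],[[0,0,-3],[0,0,0]],[[0,0,-2],[0,0,0]],[[0,0,-1.5],[0,0,0]],[[0,0,-1],[0,0,0]],[[0,0,0],[0,0,0]],[[0,0,0],[0,0,0]],[[0,0,0],[0,0,0]]]'

```text
clock: 37.1
tool_pos: [0.5701, 0.2402, 0.0689]
eef_rot: [0.994, 0.06, -0.094, 0.006]
contact_force: [-0.0, 1.4, -6.1]
opening: 0.199
finger_force: 59.4
```

```bash
python3 ms.py
```

```text
[0.5701 0.2402 0.0689] F [-0.    1.4  -6.11] M [ 0.08 -0.45  0.03] [ 0.9938  0.0596 -0.0937  0.0062] yaw 6.87
top head px None None th (array([180.8, 235. ]), np.int32(88)) exp [180.3 236.3]
scene head px [314.38 172.09] 886 th (array([270.7, 146.9]), np.int32(41)) exp [271.1 145.9]
thimble (array([0.4281, 0.2168, 0.0844]), np.float64(0.0031)) rest .4271 .2188 .0599
```

step_arm --increments '[[[0,0.1,-0.5],[0,0,0]],[[0,0,-0.4],[0,0,0]],[[0,0,-0.2],[0,0,0]],[[0,0,-0.1],[0,0,0]],[[0,0,-0.1],[0,0,0]],[[0,0,0],[0,0,0]],[[0,0,0],[0,0,0]],[[0,0,0],[0,0,0]],[[0,0,0],[0,0,0]],[[0,0,0],[0,0,0]]]'

```text
clock: 38.2
tool_pos: [0.5692, 0.2408, 0.0548]
eef_rot: [0.994, 0.06, -0.095, 0.007]
contact_force: [0.7, 1.0, -5.7]
opening: 0.201
finger_force: 59.4
```

```bash
python3 ms.py
python3 - <<'E'
from h import *
print(onz('scene',[[314.38,172.09]],.0865),onz('scene',[[313.67,175.05]],.068))
E
```

```text
[0.5692 0.2408 0.0548] F [ 0.65  1.02 -5.72] M [ 0.08 -0.42  0.03] [ 0.9937  0.0597 -0.0948  0.0066] yaw 6.87
top head px None None th (array([181.5, 235. ]), np.int32(86)) exp [180.9 236.3]
scene head px [313.81 174.37] 925 th (array([270.6, 149.1]), np.int32(41)) exp [270.9 148.2]
thimble (array([0.4274, 0.2172, 0.0708]), np.float64(0.0028)) rest .4271 .2188 .0599
[[0.63939956 0.24935359 0.0865    ]] [[0.63843859 0.24996844 0.068     ]]
```

step_arm --increments '[[[0,0.05,-0.1],[0,0,0]],[[0,0,-0.1],[0,0,0]],[[0,0,-0.1],[0,0,0]],[[0,0,-0.1],[0,0,0]],[[0,0,0],[0,0,0]],[[0,0,0],[0,0,0]],[[0,0,0],[0,0,0]],[[0,0,0],[0,0,0]],[[0,0,0],[0,0,0]],[[0,0,0],[0,0,0]]]'

```text
clock: 39.3
tool_pos: [0.5692, 0.2414, 0.0508]
eef_rot: [0.994, 0.06, -0.095, 0.007]
contact_force: [-0.6, -0.3, -5.2]
opening: 0.197
finger_force: 59.4
```

```bash
python3 ms.py
```

```text
[0.5692 0.2414 0.0508] F [-0.64 -0.32 -5.22] M [ 0.05 -0.51  0.02] [ 0.9937  0.0597 -0.0948  0.0066] yaw 6.87
top head px None None th (array([181.5, 235. ]), np.int32(87)) exp [181.  236.3]
scene head px [313.74 174.93] 928 th (array([270.8, 149.7]), np.int32(36)) exp [271.  148.9]
thimble (array([0.4274, 0.2181, 0.0671]), np.float64(0.002)) rest .4271 .2188 .0599
```

step_arm --increments '[[[0,0,-0.1],[0,0,0]],[[0,0,-0.1],[0,0,0]],[[0,0,-0.1],[0,0,0]],[[0,0,0],[0,0,0]],[[0,0,0],[0,0,0]],[[0,0,0],[0,0,0]],[[0,0,0],[0,0,0]],[[0,0,0],[0,0,0]],[[0,0,0],[0,0,0]],[[0,0,0],[0,0,0]]]'

```text
clock: 40.4
tool_pos: [0.5691, 0.2414, 0.0482]
eef_rot: [0.994, 0.06, -0.095, 0.007]
contact_force: [-2.0, -0.7, 4.5]
opening: 0.199
finger_force: 59.4
```

```bash
python3 ms.py
```

```text
[0.5691 0.2414 0.0482] F [-2.05 -0.71  4.51] M [-0.01  0.3  -0.  ] [ 0.9937  0.0596 -0.0949  0.0066] yaw 6.87
top head px None None th (array([182. , 235.2]), np.int32(86)) exp [181.1 236.2]
scene head px [313.56 175.02] 967 th (array([270.9, 150.8]), np.int32(34)) exp [270.9 149.3]
thimble (array([0.4268, 0.2185, 0.0602]), np.float64(0.0008)) rest .4271 .2188 .0599
```

step_arm --increments '[[[0,0,0.1],[0,0,0]],[[0,0,0],[0,0,0]],[[0,0,0],[0,0,0]],[[0,0,0],[0,0,0]],[[0,0,0],[0,0,0]],[[0,0,0],[0,0,0]],[[0,0,0],[0,0,0]],[[0,0,0],[0,0,0]],[[0,0,0],[0,0,0]],[[0,0,0],[0,0,0]]]' --fingers 0.6

```text
clock: 41.5
tool_pos: [0.5691, 0.2413, 0.0487]
eef_rot: [0.994, 0.06, -0.095, 0.007]
contact_force: [-0.3, 0.1, 0.4]
opening: 0.599
finger_force: 0.0
```

step_arm --increments '[[[0,0,0.5],[0,0,0]],[[0,0,1],[0,0,0]],[[0,0,1.5],[0,0,0]],[[0,0,2],[0,0,0]],[[0,0,3],[0,0,0]],[[0,0,3],[0,0,0]],[[0,0,3],[0,0,0]],[[0,0,3],[0,0,0]],[[-3,-4,2],[0,0,0]],[[-3,-4,0],[0,0,0]]]'

```text
clock: 42.5
tool_pos: [0.513, 0.1653, 0.241]
eef_rot: [0.994, 0.061, -0.091, 0.005]
contact_force: [0.3, -1.0, -0.6]
opening: 0.599
finger_force: 0.0
```

```bash
python3 st.py
python3 - <<'E'
from h import *
a,_=snap('top','te');b,_=snap('scene','se')
for n,i in(('top',a),('scene',b)):
    print(recess(n,i,[.638,.25,.068]))
    h,S,v=np.moveaxis(cv2.cvtColor(np.ascontiguousarray(i),cv2.COLOR_RGB2HSV).astype(int),2,0);c=proj(n,[[.4271,.2188,.06]])[0];vv,uu=np.mgrid[:384,:512];m=((S<60)&(v>80)&(np.hypot(uu-c[0],vv-c[1])<14));print('th',uu[m].mean(),vv[m].mean(),m.sum())
E
```

```text
[0.513  0.1653 0.241 ] F [ 0.34 -1.   -0.63] M [-0.05 -0.19 -0.07] [ 0.994   0.0609 -0.0906  0.0052] yaw 7.01
None
th nan nan 0
(array([313.57, 175.13]), np.int32(889), array([0.6385, 0.2494, 0.068 ]))
th 270.7692307692308 150.57692307692307 26<stdin>:5: RuntimeWarning: Mean of empty slice.
  ret = ret.dtype.type(ret / rcount)
```

step_arm --increments '[[[-1,-3,0],[0,0,0]],[[0,-3,0],[0,0,0]],[[0,-2,0],[0,0,0]],[[0,-1,0],[0,0,0]],[[0,0,0],[0,0,0]],[[0,0,0],[0,0,0]],[[0,0,0],[0,0,0]],[[0,0,0],[0,0,0]],[[0,0,0],[0,0,0]],[[0,0,0],[0,0,0]]]'

```text
clock: 43.6
tool_pos: [0.5012, 0.0746, 0.2372]
eef_rot: [0.994, 0.06, -0.095, 0.007]
contact_force: [0.1, -0.3, 0.1]
opening: 0.602
finger_force: 0.0
```

```bash
python3 -c "
from plant import r
print(r.finish_job())"
```

```text
the job is handed in; nothing more can be done
None
```

I handed the job in at about 44 s, and no verdict came back: the nut's torque levelled off at about 2 N m (the click), I stopped there, and the wrench is back on its rest within 0.3 px of its first position in the one view that could see it, though while I was lifting it off, the first grip slipped and tilted it on the nut and I had to regrip.

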